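Clamp a glued gift box in the counter press

TASK

Slide the wooden gift box all the way in between the aluminium rails of the green screw press until it rests against the backstop, without ramming it. Then turn the press's smooth red ball knob clockwise (it slips unless you grip the ball across its widest part) until the foot bears on the lid with about 15 newtons, never anywhere near 35, which would crack the lid. Let go, leave the box clamped like that, and do not disturb the other things on the counter.

Things in the scene. Friction and masses are not known exactly. Their poses are not given: they have to be found in the camera images.
- press_bed: Fixed guide of the press: two low aluminium rails and a dark steel backstop; the box slides on the bare counter between them. Origin on the counter below the screw axis; x points INTO the press (the way the box is pushed), z up. Rails 18 mm tall, 66 mm apart (box 60 mm), from x = -20 to +60 mm; flared mouth pieces widen the entry to about 80 mm at x = -49 mm.
- backstop (a point): Foot of the backstop's face, on the counter, midway between the rails, at x = +60 mm of press_bed; axes as press_bed. The face is 100 mm wide and 34 mm tall.
- press: Green C-frame screw press, fixed; origin and axes as press_bed. Column at x = 76 to 116 mm, top z = 140 mm; arm 36 mm wide, z = 107 to 143 mm, reaches out to x = -18 mm. Round rubber foot, 32 mm across, under the arm on the screw axis; its underside starts anywhere from 53 to 62 mm above the counter (not measured: find the touch by feel) and stays where it is left. Foot flange ends at x = 163 mm.
- screw_axis (a point): Point on the screw axis at the underside of the press arm, 107 mm above the counter. Per radian of clockwise turn the foot drops 8 mm. It is sprung: on the lid its force grows by about 64 N per radian of further turning (8 N per mm), and the knob's torque by 0.008 N m per N. Thread friction adds about 0.27 N m, pushing either way once you stop, so go by the rise over the level with the foot free.
- knob_center (a point): Centre of the smooth red ball knob, 44 mm across, 190 mm above the counter, on a 14 mm stem; stays at this height. Slippery (friction about 0.45): the pads must lie over its equator, level with this point. Clockwise from above lowers the foot: 0.4 to 1.6 rad to touch the lid. Load on the knob: see screw_axis. It keeps its angle when let go.
- gift_box: Closed wooden gift box, lid glued on, one solid piece 170 mm long (its x), 60 mm wide (its y), 50 mm tall, about 0.35 kg. Origin at the centre of its underside; its x points along its length towards the press. Starts on the counter in front of the press mouth, askew. Fully home, its leading end touches the backstop: centre at x = -25 mm, y = 0 of press_bed.
- glue: White glue bottle, 44 mm across, 120 mm tall; bystander. Origin: centre of underside.
- tape: Yellow roll of tape, 90 mm across, 24 mm tall; bystander. Origin: centre of underside.
- cup: Blue ceramic cup, 70 mm across, 80 mm tall; bystander. Origin: centre of underside.
- jar: Amber jar, 64 mm across, 100 mm tall; bystander. Origin: centre of underside.
- calculator: Grey desk calculator 140 x 90 x 20 mm; bystander. Origin: centre of underside.
- stapler: Red and black stapler, 130 x 34 x 46 mm; bystander. Origin: centre of underside.
- carton: Small cardboard carton 90 x 120 x 70 mm; bystander. Origin: centre of underside.
There are look-alikes about, which are no part of the job. Leave any white look-alike of the press alone.

How it is judged:
By the outcome, as a careful person would: the job done as asked, in the order asked, and still so for the second after the job is handed in, with the robot touching nothing.
It also fails if it takes over 72 s, if anything falls off the work surface, if the arm or the gripper's body presses on something with over 40 N, if the wrist force passes 120 N, or if a joint passes its speed limit or range.

ROBOT

A 7-joint arm with a two-finger parallel gripper is mounted at the origin on the work surface. World frame = base frame: x ahead of the robot, y to its left, z up, the work surface at z = 0. Lengths are in m, angles in rad, forces in N, time in s.
With the tool pointing down it reaches from about 0.425 to 1.025 m from the base axis. Payload 3.6 kg.
Tool frame: the origin (TCP) lies at the very end of the fingers, on their centre line; the grasp point (between the pads) lies 19 mm behind it; z points along the fingers, y is the line along which they close (so a half turn about z gives the same grasp; the last joint's range is limited). The gripper opens to 85 mm and grips with 20 to 120 N. Pads are 22 mm wide; open, the fingers measure 114 mm over their backs; the gripper's body (76 mm by 85 mm) begins 54 mm behind the grasp point. The pads swing forward as they close: fully open they stand 13 mm farther back than shut.
Start: joints at [-1.208, 0.591, 0.048, 1.609, -0.033, 0.943, -0.034], TCP at [0.319, 0.651, 0.231] pointing down, gripper open.
Joint ranges: [-2.69, 2.69], [-0.47, 2.24], [-1.27, 1.36], [0.19, 2.51], [-1.53, 4.68], [0.08, 2.07], [-3.09, 3.09]. Speed limits (rad/s): [2.57, 2.57, 3.14, 3.14, 3.14, 3.14, 3.14].

INTERFACE

Orientations are given as a rotation vector (axis times angle).
In Python, from plant import r gives the robot as it stands.
- The arm moves only by the shell command python3 -m handwheel 'ROWS' [OPENING]. ROWS is JSON, a list of rows, each an object with "translation": the shift along the world's x, y, z in cm, a list of three; "twist": the turn about the world's z in degrees. A call has 1 to 8 rows; each row is the pose to reach, as a shift and turn from the pose commanded when the call began; what a row does not reach only later rows make up. A row lasts 1/8 s, in which the tool goes at most 62.5 mm and 10.7 degrees, less where a joint would pass 70% of its speed; a pose out of reach is approached as far as the arm can. A call with a gripper value outside its range is refused whole. OPENING is the opening, from 0 (shut) to 1 (fully open), set as the call begins (- or left out, the last holds). The fingers move at their own pace and stop on an object; the grip force is fixed at half the most. Time passes only in rows, so rows that repeat a pose let the fingers close. It gives the time, the measured TCP pose, the force, the opening and the grip force at its end, in the units of the state.
- r.read_state(): the state, without advancing time (a new reading comes with each control period).
- r.read_camera(name): name is "scene" or "side" or "wrist"; returns the picture (384x512x3 uint8, red, green, blue); there is no depth.
- r.calibration(name): a dict with "fovy" (degrees; the focal length in pixels is half the picture's height over the tangent of half this angle, whatever the lens; pixels are square), "cx", "cy" (the principal point, pixels), "eye" and "rotation" of the camera in the world. Camera axes: x right, y down, z forward; pixel columns grow to the right and rows downward; lengths in m; the calibration is good to about 2 mm. The wrist camera is an equidistant fisheye: a pixel r from the principal point sees the ray r / f radians off the axis. A picture is of the moment at which its call begins: read the wrist's pose just before it. calibration takes no time and is no camera call; for the wrist camera it gives the pose at the moment of the call.
- r.close_job(): hands the job in; it is judged then, once.
The state is a dict: "time_s": time; "joint_positions": joint angles; "dq": joint speeds; "joint_efforts": joint torques, N m; "position": TCP position; "orientation": TCP orientation; "force": force on the tool from outside, world axes, zero at the start; "ft_torque": the same for the moment, N m; "opening": opening from 0.0 (shut) to 1.0 (fully open); "grasp_force": force on a finger pad.
Only numpy, scipy, OpenCV 4.12 (cv2) and the standard library are available. Lean on these libraries where they do the work, as an engineer would, in place of code of your own. Each camera call takes 0.05 s, during which the arm holds its last target. There are 200 camera calls.

## Working session

There is one attempt and no reset: what is moved stays moved. The work goes in short steps, Python scripts to look and compute and a shell command to move; the robot and the scene stay as the last step left them, time stands still between calls to the robot, and variables do not carry over. Pictures are saved under pics/ and viewed, at most 13 in all, crops included, and the job is handed in when it is done.

```bash
ls; mkdir -p pics; python3 - <<'E'
from plant import r
import cv2
for n in("scene","side"):
    c=r.calibration(n);print(n,c)
    cv2.imwrite(f"pics/{n}0.png",r.read_camera(n)[:,:,::-1])
s=r.read_state();print(s)
E
```

```text
pics
scene {'fovy': 51.452040639590784, 'cx': 260.62939882866493, 'cy': 188.71043935561391, 'eye': array([0.96281756, 0.64995256, 1.34276271]), 'rotation': array([-0.86385136, -2.70332848,  0.85847825])}
side {'fovy': 52.564289890655175, 'cx': 258.1838425183108, 'cy': 191.44376150846756, 'eye': array([-0.02537488, -1.12869739,  0.97697576]), 'rotation': array([-2.14798734,  0.45810595, -0.24443554])}
{'time_s': 0.1, 'joint_positions': array([-1.20851586,  0.59202279,  0.04830443,  1.60966745, -0.03331053,
        0.94272254, -0.033668  ]), 'dq': array([-0.00132953, -0.00211288,  0.00043492, -0.00330671, -0.00052103,
       -0.00036935,  0.0011267 ]), 'joint_efforts': array([ 4.06151623e-03, -5.49995220e+01,  1.55279294e+00, -1.98827845e+01,
        9.67552944e-03,  3.79461417e-03, -6.89503494e-06]), 'position': array([0.31878227, 0.65033524, 0.23026852]), 'orientation': array([-0.70951402, -3.06005973,  0.00311614]), 'force': array([-0.18757664, -0.35813859, -0.92117234]), 'ft_torque': array([-0.00205331,  0.03457833,  0.0483334 ]), 'grasp_force': 0.0, 'opening': 1.0001466357879283}
```

View pics/scene0.png

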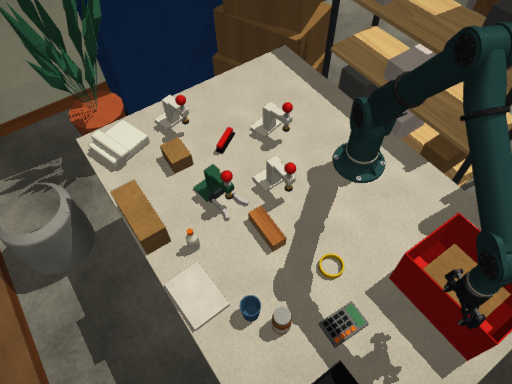

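View pics/side0.png

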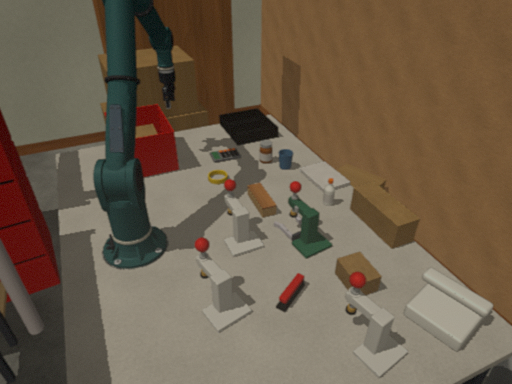

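The scene view shows three white presses, at knob pixels (181,100), (287,107) and (290,168), and one green press with its knob at (227,177). Only the green one fits the description. Box candidates are the plain wood block at (267,228), 170x60-like and in front of the green mouth, the big crate at (140,215) and the carton at (176,155). The one at (267,228) fits; I'll confirm it in a crop.

```bash
cat > h.py <<'E'
import numpy as np,cv2
from plant import r
from scipy.spatial.transform import Rotation as R
def K(c): 
    f=192/np.tan(np.radians(c["fovy"]/2)); return np.array([[f,0,c["cx"]],[0,f,c["cy"]],[0,0,1]])
def onz(n,uv,z):
    c=r.calibration(n);d=R.from_rotvec(c["rotation"]).as_matrix()@np.linalg.inv(K(c))@np.array([*uv,1.])
    return c["eye"]+d*(z-c["eye"][2])/d[2]
def proj(n,P):
    c=r.calibration(n);q=(np.asarray(P,float)-c["eye"])@R.from_rotvec(c["rotation"]).as_matrix()
    f=K(c)[0,0]; return q[:,:2]/q[:,2:]*f+[c["cx"],c["cy"]]
E
python3 - <<'E'
from h import *
a=cv2.imread("pics/scene0.png")[155:265,180:300]
b=cv2.imread("pics/side0.png")[170:260,230:350]
a=cv2.resize(a,None,fx=5,fy=5,interpolation=cv2.INTER_CUBIC);cv2.imwrite("pics/c1.png",a)
b=cv2.resize(b,None,fx=6,fy=6,interpolation=cv2.INTER_CUBIC);cv2.imwrite("pics/c2.png",b)
for uv,z in(((227,177),.19),((267,228),.05),((360,160),0)):print(onz("scene",uv,z))
print(onz("side",(295,187),.19))
E
```

```text
[ 0.57014186 -0.12905353  0.19      ]
[0.52889999 0.06208007 0.05      ]
[-0.01240548  0.00058254  0.        ]
[ 0.56726801 -0.14234032  0.19      ]
```

View pics/c1.png

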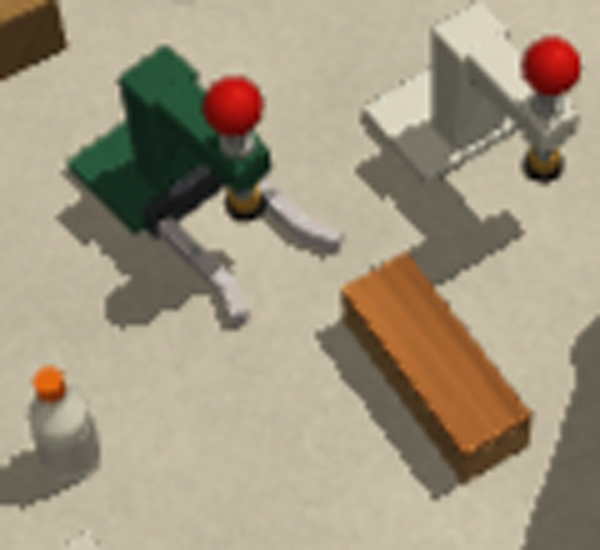

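View pics/c2.png

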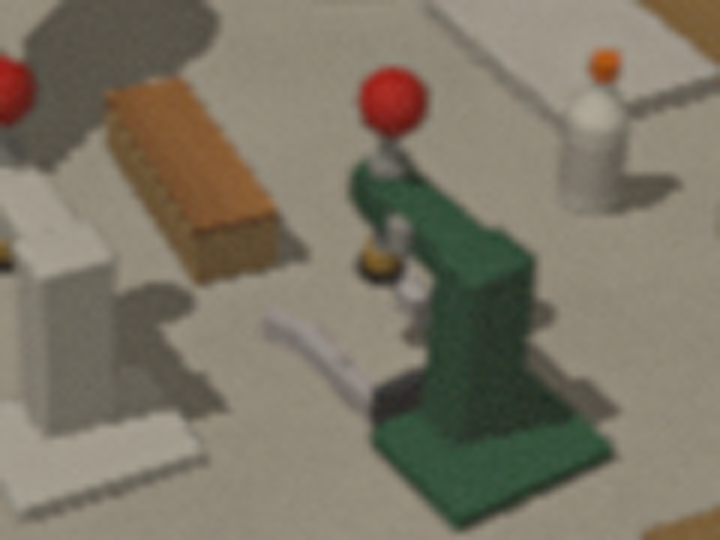

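```bash
python3 - <<'E'
from h import *
f1=lambda x,y:(180+(x+.5)/5-.5,155+(y+.5)/5-.5)
f2=lambda x,y:(230+(x+.5)/6-.5,170+(y+.5)/6-.5)
lid=np.array([onz("scene",f1(*p),.05) for p in((342,293),(405,255),(530,412),(463,457))])
lid2=np.array([onz("side",f2(*p),.05) for p in((197,235),(275,212),(183,80),(108,95))])
for l,e in((lid,(0,1,2,3)),(lid2,(0,1,2,3))):
    fr=(l[0]+l[1])/2;bk=(l[2]+l[3])/2;d=fr-bk
    print("box c",l.mean(0),"len",np.linalg.norm(d),"w",np.linalg.norm(l[0]-l[1]),np.linalg.norm(l[2]-l[3]),"yaw",np.degrees(np.arctan2(d[1],d[0])))
# knob centroid by colour, both views
for n,roi in(("scene",(215,240,165,190)),("side",(285,305,177,198))):
    im=cv2.imread(f"pics/{n}0.png").astype(int);b,g,rr=im[...,0],im[...,1],im[...,2]
    m=(rr>110)&(g<70)&(b<70);u0,u1,v0,v1=roi
    v,u=np.nonzero(m[v0:v1,u0:u1]);uv=(u.mean()+u0,v.mean()+v0);print(n,"knob",uv,len(u),onz(n,uv,.19))
k=lambda n,*ps:[onz(n,(f1 if n=="scene" else f2)(*p),z) for *p,z in ps]
print("mouth scene",k("scene",(237,318,.009),(338,242,.009)))
print("flange end scene",k("scene",(68,162,.01),(140,231,.005)))
print("flange end side",k("side",(610,452,.01),(460,525,.01),(375,437,.01)))
print("mouth side",k("side",(268,318,.018)))
E
```

```text
box c [0.52347674 0.05020294 0.05      ] len 0.16475343571924123 w 0.05879435558727717 0.061423882695901016 yaw -91.99077736057387
box c [0.51827092 0.03813582 0.05      ] len 0.16870918535290902 w 0.05720239307003009 0.056298481354698414 yaw -93.20957894722748
scene knob (np.float64(226.54320987654322), np.float64(175.0493827160494)) 81 [ 0.56673492 -0.13747303  0.19      ]
side knob (np.float64(294.63157894736844), np.float64(185.85526315789474)) 76 [ 0.56953827 -0.13544006  0.19      ]
mouth scene [array([ 0.61626273, -0.08240006,  0.009     ]), array([ 0.51264889, -0.09499217,  0.009     ])]
flange end scene [array([ 0.64935922, -0.28832709,  0.01      ]), array([ 0.63496166, -0.19867192,  0.005     ])]
flange end side [array([ 0.64530918, -0.29437466,  0.01      ]), array([ 0.53172718, -0.31125857,  0.01      ]), array([ 0.52210915, -0.22531119,  0.01      ])]
mouth side [array([ 0.50788616, -0.10665176,  0.018     ])]
```

The crops confirm it. The green press knob is at scene (226.5,175) and the wooden box lid spans (248,213)-(286,246), just in front of its mouth. I estimate the press axis at (0.568,-0.1365) with yaw about -83°, and the box at about (0.521,0.045) with yaw about -92.5°. I'll move above the box for a close wrist view.

```bash
python3 -m handwheel '[{"translation":[1,-3,4],"twist":-5},{"translation":[4,-9,8],"twist":-13},{"translation":[7,-15,8],"twist":-22},{"translation":[9,-21,8],"twist":-30},{"translation":[12,-27,8],"twist":-39},{"translation":[14,-33,8],"twist":-47},{"translation":[17,-38.5,8],"twist":-56},{"translation":[18,-42,8],"twist":-62}]'
python3 -m handwheel '[{"translation":[1,-5,0],"twist":-2},{"translation":[2,-10,0],"twist":-4},{"translation":[2,-10,0],"twist":-4},{"translation":[2,-10,0],"twist":-4}]'
python3 - <<'E'
from h import *
s=r.read_state();c=r.calibration("wrist");im=r.read_camera("wrist")
print(s["position"],s["orientation"],s["joint_positions"],s["ft_torque"],c)
np.save("w1.npy",im);import pickle;pickle.dump(c,open("w1.pkl","wb"))
cv2.imwrite("pics/w1.png",cv2.resize(im[:,:,::-1],None,fx=1.5,fy=1.5,interpolation=cv2.INTER_CUBIC))
E
```

```text
time_s: 1.1
position: [0.4998, 0.2289, 0.3112]
orientation: [2.189, 2.253, 0.0]
force: [0.8, -0.2, -0.2]
opening: 1.001
grasp_force: 0.0
time_s: 1.6
position: [0.5188, 0.1315, 0.311]
orientation: [-2.261, -2.18, 0.0]
force: [0.5, 0.7, 0.3]
opening: 1.0
grasp_force: 0.0
[0.51879187 0.13153237 0.31104698] [-2.26120496e+00 -2.17971128e+00  1.89284829e-04] [-0.69912091  0.27931336  0.46079813  1.96441398 -0.15417066  0.93197352
 -0.19811211] [0.02617528 0.00493149 0.00361889] {'fovy': 65.70646984690485, 'cx': 255.35176116697528, 'cy': 189.96035314623998, 'eye': array([0.52186474, 0.20838859, 0.45395744]), 'rotation': array([ 2.83716113, -0.05249506, -0.00864208])}
```

View pics/w1.png

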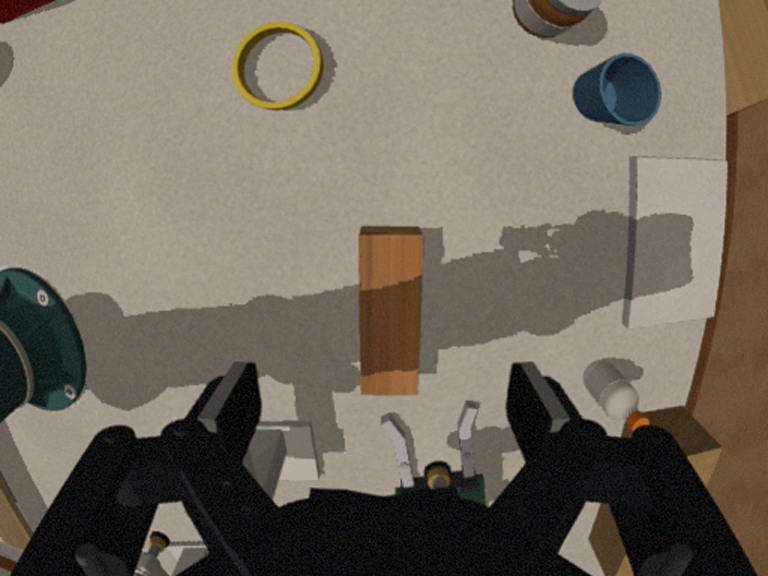

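The wrist view (1.5x) shows the lid corners at (359,235), (422,235), (418,395) and (361,394). The rail mouth tips are at about (391,415) and (472,403), and the brass and black foot is at (438,478).

```bash
cat >> h.py <<'E'
def fish(c,uv,z):
    f=192/np.tan(np.radians(c["fovy"]/2));d=np.array([uv[0]-c["cx"],uv[1]-c["cy"]]);rr=np.linalg.norm(d);t=rr/f
    v=R.from_rotvec(c["rotation"]).apply([*(d/rr*np.sin(t)),np.cos(t)]);return c["eye"]+v*(z-c["eye"][2])/v[2]
E
python3 - <<'E'
from h import *
import pickle;c=pickle.load(open("w1.pkl","rb"))
g=lambda x,y,z:fish(c,((x+.5)/1.5-.5,(y+.5)/1.5-.5),z)
l=np.array([g(*p,.05) for p in((361,394),(418,395),(422,235),(359,235))])
d=(l[0]+l[1]-l[2]-l[3])/2
print(l[:,:2].round(4));print("box",l.mean(0),np.linalg.norm(d),np.degrees(np.arctan2(d[1],d[0])))
for n,p in dict(LtipO=(385,416),LtipI=(396,413),RtipI=(465,404),RtipO=(478,403),Lbend_in=(409,447),Lin_end=(413,486),Rbend_in=(460,438),Rin_end=(463,472)).items():print(n,g(*p,.018).round(4))
print("foot",g(438,480,.056))
# expected pixels of the press model
E
python3 - <<'E'
from h import *
a=cv2.resize(np.load("w1.npy")[255:345,235:340,::-1],None,fx=6,fy=6,interpolation=cv2.INTER_CUBIC);cv2.imwrite("pics/w1c.png",a)
E
```

```text
[[ 0.4891 -0.0372]
 [ 0.5491 -0.0408]
 [ 0.5545  0.1289]
 [ 0.4964  0.131 ]]
box [0.52229603 0.04547523 0.05      ] 0.1691417275829904 -92.15508836902151
LtipO [ 0.5127 -0.088   0.018 ]
LtipI [ 0.5256 -0.0843  0.018 ]
RtipI [ 0.6062 -0.0764  0.018 ]
RtipO [ 0.6217 -0.0762  0.018 ]
Lbend_in [ 0.5403 -0.1359  0.018 ]
Lin_end [ 0.5451 -0.2029  0.018 ]
Rbend_in [ 0.6026 -0.1262  0.018 ]
Rin_end [ 0.6095 -0.1831  0.018 ]
foot [ 0.57261229 -0.15923383  0.056     ]
```

View pics/w1c.png

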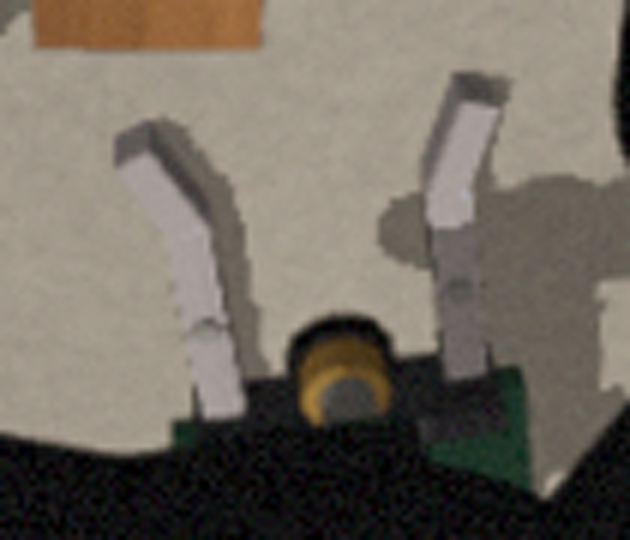

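```bash
python3 - <<'E'
from h import *
import pickle;c=pickle.load(open("w1.pkl","rb"))
g=lambda x,y,z=.018:fish(c,(235+(x+.5)/6-.5,255+(y+.5)/6-.5),z)[:2]
a,b,e,f=g(210,228),g(245,410),g(428,222),g(443,378)
for p,q in((a,b),(e,f)):
    d=q-p;print(p,q,np.linalg.norm(d),np.degrees(np.arctan2(*d[::-1])))
tl,tr=g(150,155),g(458,105);print("tips in",tl,tr)
yaw=np.radians(-83)
for yaw in np.radians([-84,-83,-82]):
    x=np.array([np.cos(yaw),np.sin(yaw)]);y=np.array([-x[1],x[0]]);k=np.array([.568,-.1365])
    for n,p in dict(a=a,b=b,e=e,f=f,tl=tl,tr=tr).items():print(n,np.round([(p-k)@x*1e3,(p-k)@y*1e3],1),end=" ")
    print()
E
```

```text
[ 0.5351029  -0.12333439] [ 0.54555418 -0.20038487] 0.07775606504313574 -82.27542775313498
[ 0.60145793 -0.12552244] [ 0.60985578 -0.19132896] 0.06634019414192392 -82.72754605921583
tips in [ 0.51787549 -0.09523693] [ 0.60842366 -0.08275079]
a [-16.5 -31.3] b [ 61.2 -29. ] e [-7.4 34.4] f [58.9 35.9] tl [-46.3 -45.5] tr [-49.2  45.8] 
a [-17.1 -31. ] b [ 60.7 -30.1] e [-6.8 34.5] f [59.5 34.9] tl [-47.1 -44.7] tr [-48.4  46.7] 
a [-17.6 -30.7] b [ 60.1 -31.1] e [-6.2 34.7] f [60.1 33.8] tl [-47.8 -43.9] tr [-47.6  47.5]
```

```bash
python3 -m handwheel '[{"translation":[0.3,-1,-6],"twist":0},{"translation":[0.6,-1.8,-12],"twist":0},{"translation":[0.6,-1.8,-18],"twist":0},{"translation":[0.6,-1.8,-23],"twist":0},{"translation":[0.6,-1.8,-27],"twist":0},{"translation":[0.6,-1.8,-29.2],"twist":0},{"translation":[0.6,-1.8,-30],"twist":0},{"translation":[0.6,-1.8,-30],"twist":0}]'
python3 -m handwheel '[{"translation":[0,0,0],"twist":0},{"translation":[0,0,0],"twist":0},{"translation":[0,0,0],"twist":0},{"translation":[0,0,0],"twist":0},{"translation":[0,0,0],"twist":0},{"translation":[0,0,0],"twist":0}]' 0
```

```text
time_s: 2.65
position: [0.5251, 0.1141, 0.0111]
orientation: [-2.26, -2.181, -0.0]
force: [-0.8, 0.1, 0.4]
opening: 1.0
grasp_force: 0.0
time_s: 3.4
position: [0.5258, 0.1135, 0.0126]
orientation: [2.262, 2.18, 0.003]
force: [-1.2, 0.7, 6.5]
opening: 0.693
grasp_force: 65.3
```

```bash
python3 -m handwheel '[{"translation":[0.2,-0.4,0],"twist":1},{"translation":[0.4,-1,0],"twist":2.5},{"translation":[0.7,-1.6,0],"twist":4},{"translation":[1,-2.3,0],"twist":6},{"translation":[1.3,-3,0],"twist":8},{"translation":[1.6,-3.6,0],"twist":9.2},{"translation":[1.7,-3.8,0],"twist":9.7},{"translation":[1.7,-3.8,0],"twist":9.7}]'
python3 - <<'E'
from h import *
s=r.read_state();c=r.calibration("wrist");im=r.read_camera("wrist")
print(s["position"],s["force"],s["ft_torque"],R.from_rotvec(s["orientation"]).as_matrix()[:,1])
import pickle;pickle.dump((c,s),open("w2.pkl","wb"))
cv2.imwrite("pics/w2.png",cv2.resize(im[180:384,130:400,::-1],None,fx=2.9,fy=2.9,interpolation=cv2.INTER_CUBIC))
cv2.imwrite("pics/s2.png",r.read_camera("scene")[:,:,::-1])
E
```

```text
time_s: 4.4
position: [0.5413, 0.0775, 0.0127]
orientation: [-2.065, -2.363, -0.003]
force: [-3.5, 4.4, 8.7]
opening: 0.698
grasp_force: 65.7
[0.54129923 0.07754531 0.01267938] [-3.50033817  4.36086834  8.65733315] [ 0.69454568  0.51153385 -0.06698461] [ 9.90994244e-01  1.33902755e-01 -6.79025371e-04]
```

View pics/w2.png

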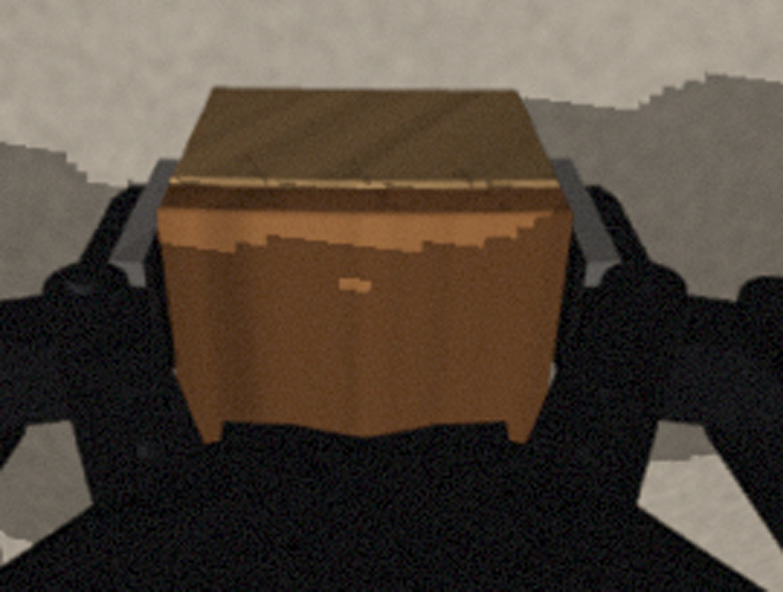

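The grip is square and centred, with the rear lid edge level at crop y of about 211. I'll ease the downward pressure and enter the mouth.

```bash
python3 -m handwheel '[{"translation":[0.05,-0.4,0.15],"twist":0},{"translation":[0.12,-0.9,0.15],"twist":0},{"translation":[0.2,-1.5,0.15],"twist":0},{"translation":[0.29,-2.2,0.15],"twist":0},{"translation":[0.38,-2.9,0.15],"twist":0},{"translation":[0.47,-3.6,0.15],"twist":0},{"translation":[0.53,-4,0.15],"twist":0},{"translation":[0.55,-4.2,0.15],"twist":0}]'
python3 -m handwheel '[{"translation":[0.05,-0.4,0],"twist":0},{"translation":[0.1,-0.8,0],"twist":0},{"translation":[0.16,-1.2,0],"twist":0},{"translation":[0.21,-1.6,0],"twist":0},{"translation":[0.26,-2,0],"twist":0}]'
python3 -c "
from h import *
s=r.read_state();print(s['position'],s['force'],s['ft_torque'],R.from_rotvec(s['orientation']).as_matrix()[:,1])"
```

```text
time_s: 5.5
position: [0.5476, 0.0325, 0.0127]
orientation: [-2.07, -2.363, 0.0]
force: [-0.4, 0.2, -2.0]
opening: 0.693
grasp_force: 64.7
time_s: 6.12
position: [0.5502, 0.0127, 0.0128]
orientation: [-2.07, -2.363, 0.0]
force: [-0.5, 1.1, -2.7]
opening: 0.697
grasp_force: 64.7
[0.55023621 0.01267378 0.01279484] [-0.50887825  1.05629812 -2.69052634] [ 0.14808745  0.06442725 -0.02436893] [ 9.91257411e-01  1.31942185e-01 -6.66038473e-05]
```

```bash
python3 -m handwheel '[{"translation":[0.06,-0.5,0],"twist":0},{"translation":[0.13,-1,0],"twist":0},{"translation":[0.2,-1.5,0],"twist":0},{"translation":[0.26,-2,0],"twist":0},{"translation":[0.33,-2.5,0],"twist":0},{"translation":[0.4,-3,0],"twist":0},{"translation":[0.46,-3.5,0],"twist":0},{"translation":[0.53,-4,0],"twist":0}]'
python3 -m handwheel '[{"translation":[0.03,-0.2,0],"twist":0},{"translation":[0.05,-0.4,0],"twist":0},{"translation":[0.07,-0.6,0],"twist":0},{"translation":[0.09,-0.7,0],"twist":0}]'
python3 -c "
from h import *
s=r.read_state();print(s['position'],s['force'],s['ft_torque'])"
```

```text
time_s: 7.12
position: [0.5556, -0.0273, 0.0128]
orientation: [2.07, 2.364, -0.0]
force: [-0.3, -0.9, -2.5]
opening: 0.693
grasp_force: 64.7
time_s: 7.62
position: [0.5564, -0.0341, 0.0128]
orientation: [-2.07, -2.364, 0.0]
force: [-0.0, -0.0, -1.8]
opening: 0.693
grasp_force: 64.7
[ 0.55642193 -0.03406799  0.01280671] [-0.03121655 -0.04092475 -1.76071174] [ 0.15137322  0.04889891 -0.01978742]
```

Expect contact in about 10 mm, so I'll take short calls at 1 mm per row.

```bash
python3 -m handwheel '[{"translation":[0.01,-0.1,0],"twist":0},{"translation":[0.03,-0.2,0],"twist":0},{"translation":[0.04,-0.3,0],"twist":0},{"translation":[0.05,-0.4,0],"twist":0}]'
python3 -m handwheel '[{"translation":[0.01,-0.1,0],"twist":0},{"translation":[0.03,-0.2,0],"twist":0}]'
python3 -m handwheel '[{"translation":[0.01,-0.1,0],"twist":0},{"translation":[0.03,-0.2,0],"twist":0}]'
```

```text
time_s: 8.12
position: [0.5569, -0.0381, 0.0128]
orientation: [2.07, 2.364, -0.0]
force: [-0.3, 0.2, -1.9]
opening: 0.694
grasp_force: 64.7
time_s: 8.38
position: [0.5572, -0.0401, 0.0128]
orientation: [-2.07, -2.364, 0.0]
force: [-0.5, -0.5, -3.0]
opening: 0.7
grasp_force: 64.7
time_s: 8.62
position: [0.5576, -0.042, 0.0128]
orientation: [2.07, 2.364, 0.0]
force: [0.5, 0.7, -2.2]
opening: 0.695
grasp_force: 64.7
```

```bash
python3 -m handwheel '[{"translation":[0.01,-0.1,0],"twist":0},{"translation":[0.02,-0.15,0],"twist":0}]'
python3 -m handwheel '[{"translation":[0.01,-0.1,0],"twist":0},{"translation":[0.02,-0.15,0],"twist":0}]'
```

```text
time_s: 8.88
position: [0.5577, -0.0436, 0.0128]
orientation: [2.07, 2.363, -0.0]
force: [-0.7, 0.2, -2.5]
opening: 0.697
grasp_force: 64.7
time_s: 9.12
position: [0.5579, -0.0451, 0.0128]
orientation: [2.07, 2.363, -0.0]
force: [0.3, -0.1, -2.0]
opening: 0.692
grasp_force: 64.7
```

```bash
python3 -m handwheel '[{"translation":[0.01,-0.1,0],"twist":0},{"translation":[0.02,-0.15,0],"twist":0}]'
python3 -m handwheel '[{"translation":[0.01,-0.1,0],"twist":0},{"translation":[0.02,-0.15,0],"twist":0}]'
```

```text
time_s: 9.38
position: [0.558, -0.0458, 0.0128]
orientation: [-2.068, -2.364, -0.0]
force: [-1.3, 2.6, -1.6]
opening: 0.695
grasp_force: 64.7
time_s: 9.62
position: [0.5577, -0.0458, 0.0128]
orientation: [-2.065, -2.363, -0.001]
force: [-1.5, 6.4, 0.4]
opening: 0.694
grasp_force: 65.0
```

Contact: position stalled at y=-0.0458 with about 6 N. I'll press lightly, lower to seat the box, and release.

```bash
python3 -m handwheel '[{"translation":[0.01,-0.08,-0.05],"twist":0},{"translation":[0.01,-0.08,-0.12],"twist":0},{"translation":[0.01,-0.08,-0.12],"twist":0}]'
python3 -m handwheel '[{"translation":[0,0,0],"twist":0},{"translation":[0,0,0],"twist":0},{"translation":[0,0,0],"twist":0},{"translation":[0,0,0],"twist":0},{"translation":[0,0,0],"twist":0}]' 1
python3 -c "
from h import *
s=r.read_state();print(s['position'],s['force'],s['ft_torque'],s['opening'],s['joint_positions'])
im=r.read_camera('scene');cv2.imwrite('pics/s3.png',cv2.resize(im[130:280,150:330,::-1],None,fx=4,fy=4,interpolation=cv2.INTER_CUBIC))"
```

```text
time_s: 10.0
position: [0.5577, -0.0458, 0.0127]
orientation: [-2.065, -2.363, -0.003]
force: [-3.3, 7.5, 10.2]
opening: 0.691
grasp_force: 66.2
time_s: 10.62
position: [0.5584, -0.0491, 0.0115]
orientation: [2.07, 2.363, -0.0]
force: [0.6, 1.1, -0.6]
opening: 0.999
grasp_force: 0.0
[ 0.55843357 -0.04906753  0.01150716] [ 0.5971722   1.0665119  -0.55055609] [-0.00397458  0.02578984  0.00714017] 0.9988505009236107 [-0.08821979  0.73166139  0.13277698  2.10302351 -0.28138556  0.32323109
  0.4104072 ]
```

```bash
python3 -m handwheel '[{"translation":[0,0.3,3],"twist":0},{"translation":[0,1,7],"twist":0},{"translation":[0,3,12],"twist":0},{"translation":[0,5,17],"twist":0},{"translation":[0,5,22],"twist":0},{"translation":[0,5,26],"twist":0},{"translation":[0,5,26],"twist":0},{"translation":[0,5,26],"twist":0}]'
python3 - <<'E'
from h import *
im=r.read_camera("wrist");c=r.calibration("wrist");i=im.astype(int)
m=((i[...,0]>100)&(i[...,1]<80)&(i[...,2]<80)).astype(np.uint8)
n,l,st,ce=cv2.connectedComponentsWithStats(m)
for k in range(1,n):
    if st[k,4]>60:print(st[k],ce[k],fish(c,ce[k],.19))
cv2.imwrite("pics/w3.png",im[:,:,::-1])
E
```

```text
time_s: 11.68
position: [0.5576, 0.0013, 0.271]
orientation: [-2.069, -2.363, 0.001]
force: [0.5, -0.3, -0.2]
opening: 1.003
grasp_force: 0.0
[ 28 185  26  39 683] [ 39.80380673 204.6193265 ] [ 0.34825656 -0.0350302   0.19      ]
[413 236  17  16 136] [422.94852941 244.66176471] [ 0.72228495 -0.02509386  0.19      ]
[260 253  12  40 221] [266.72850679 269.04072398] [ 0.5759205  -0.06311462  0.19      ]
[229 313  39  18 454] [247.13876652 321.9845815 ] [ 0.56634822 -0.12908221  0.19      ]
[130 360  10  12  67] [134.13432836 365.64179104] [ 0.43759153 -0.2379109   0.19      ]
```

View pics/s3.png

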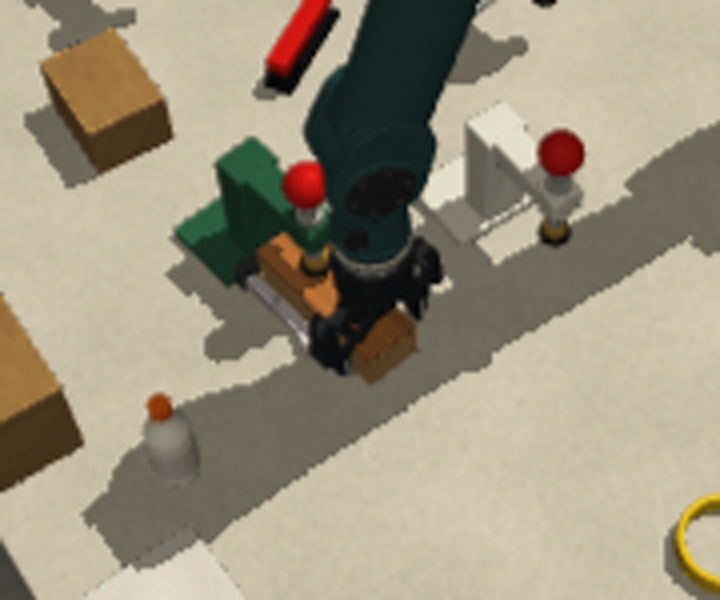

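View pics/w3.png

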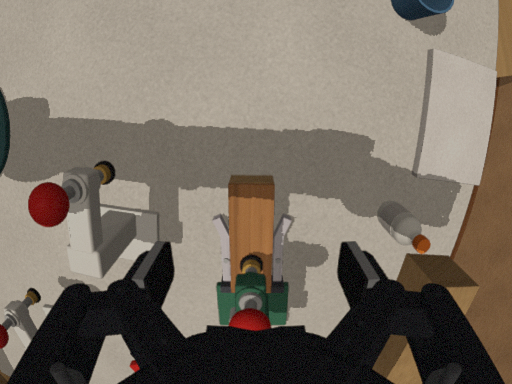

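The scene crop shows the box home between the rails. In the wrist view the lid runs under the foot at (251,265), and the knob at (250,322) is partly hidden by the gripper. I'll back off to measure it, pre-twisting +55° at the same time.

```bash
python3 -m handwheel '[{"translation":[0,3,0],"twist":0},{"translation":[0,6,0],"twist":0},{"translation":[0,8,0],"twist":0},{"translation":[0,8,0],"twist":0},{"translation":[0,8,0],"twist":0}]'
python3 - <<'E'
from h import *
im=r.read_camera("wrist");c=r.calibration("wrist");i=im.astype(int)
m=((i[...,0]>90)&(i[...,1]<80)&(i[...,2]<80)).astype(np.uint8)
n,l,st,ce=cv2.connectedComponentsWithStats(m)
for k in range(1,n):
    if st[k,4]>60:print(st[k],ce[k],fish(c,ce[k],.19))
cv2.imwrite("pics/w4.png",im[:,:,::-1])
s=cv2.imread("pics/s3.png");print(r.read_state()["position"])
E
```

```text
time_s: 12.35
position: [0.5582, 0.0797, 0.2712]
orientation: [2.071, 2.362, -0.002]
force: [-0.2, -0.4, -0.2]
opening: 1.001
grasp_force: 0.0
[493  98  19  25 105] [500.82857143 107.07619048] [0.78119251 0.19931474 0.19      ]
[483 131  29  36 316] [498.24367089 150.0221519 ] [0.78949606 0.1576023  0.19      ]
[477 165  18  24  84] [483.39285714 175.11904762] [0.77620953 0.12958487 0.19      ]
[502 191  10  29 105] [508.07619048 204.18095238] [0.83081144 0.10514672 0.19      ]
[468 200  36  28 291] [483.41580756 213.17525773] [0.7934006  0.09128887 0.19      ]
[479 247  33  36 476] [495.43067227 265.10504202] [0.85080401 0.03019659 0.19      ]
[ 40 258  28  35 650] [ 53.24       275.13538462] [ 0.35063977 -0.04004517  0.19      ]
[443 261  21  37 208] [453.03365385 275.40865385] [0.7831018  0.01707101 0.19      ]
[463 260  18  22 126] [470.99206349 269.75396825] [0.80864809 0.02425355 0.19      ]
[461 291  51  50 788] [490.26269036 313.99873096] [ 0.89400774 -0.04696259  0.19      ]
[240 295  24  34 278] [257.21582734 309.13309353] [ 0.57507232 -0.0335822   0.19      ]
[490 346  22  33 351] [502.72079772 362.84045584] [ 1.03287733 -0.17545712  0.19      ]
[  1 355  13  22 169] [  6.63313609 366.38461538] [ 0.15260629 -0.30654147  0.19      ]
[0.55831975 0.07940436 0.27135759]
```

```bash
python3 - <<'E'
from h import *
c=r.calibration("wrist");c["eye"]=c["eye"]-[.0007,.0782,0]
im=cv2.imread("pics/w3.png")[:,:,::-1].astype(int)
m=((im[...,0]>70)&(im[...,1]<60)&(im[...,2]<60))[300:345,215:290]
v,u=np.nonzero(m);pts=[]
for x in np.unique(u):
    col=v[u==x];pts.append((x+215,col.min()+300))
p=np.array(pts,float);p=p[(p[:,1]<326)]
A=np.c_[2*p,np.ones(len(p))];q=np.linalg.lstsq(A,(p**2).sum(1),rcond=None)[0]
print(len(p),q[:2],np.sqrt(q[2]+q[0]**2+q[1]**2))
print(fish(c,q[:2],.19),fish(c,(248.3,332),.19))
E
```

```text
42 [248.91754671 330.7096598 ] 21.789915433892773
[ 0.56996757 -0.14267024  0.19      ] [ 0.56956715 -0.14467552  0.19      ]
```

```bash
python3 -m handwheel '[{"translation":[0.2,-3,0],"twist":8},{"translation":[0.4,-7,0],"twist":16},{"translation":[0.6,-11,0],"twist":24},{"translation":[0.8,-15,0],"twist":33},{"translation":[1,-18.5,0],"twist":42},{"translation":[1.1,-20.8,0],"twist":50},{"translation":[1.1,-21.7,0],"twist":55},{"translation":[1.1,-21.7,0],"twist":55}]'
python3 -m handwheel '[{"translation":[0,0,-2.5],"twist":0},{"translation":[0,0,-5],"twist":0},{"translation":[0,0,-7.5],"twist":0},{"translation":[0,0,-9.5],"twist":0},{"translation":[0,0,-10.2],"twist":0},{"translation":[0,0,-10.2],"twist":0},{"translation":[0,0,-10.2],"twist":0}]'
python3 -c "
from h import *
s=r.read_state();print(s['position'],s['force'],s['ft_torque'],s['joint_positions'],R.from_rotvec(s['orientation']).as_matrix()[:,1])
a=r.read_camera('side')[140:240,240:360,::-1];b=r.read_camera('scene')[130:230,170:290,::-1]
cv2.imwrite('pics/k1.png',cv2.resize(np.hstack([a,b]),None,fx=3.3,fy=3.3,interpolation=cv2.INTER_CUBIC))"
```

```text
time_s: 13.4
position: [0.5687, -0.1385, 0.2717]
orientation: [0.753, 3.05, -0.001]
force: [0.6, 0.1, -0.7]
opening: 0.996
grasp_force: 0.0
time_s: 14.28
position: [0.5701, -0.1359, 0.1705]
orientation: [0.744, 3.05, 0.0]
force: [-0.1, -0.5, -0.1]
opening: 0.998
grasp_force: 0.0
[ 0.57009132 -0.13586994  0.17047884] [-0.07658565 -0.4777918  -0.13338711] [-0.02165018  0.01055293  0.01672561] [ 0.07646589  0.49649368  0.11009313  1.98232114 -0.08487797  0.66539605
  1.33218129] [4.60638305e-01 8.87587797e-01 5.03658817e-04]
```

View pics/k1.png

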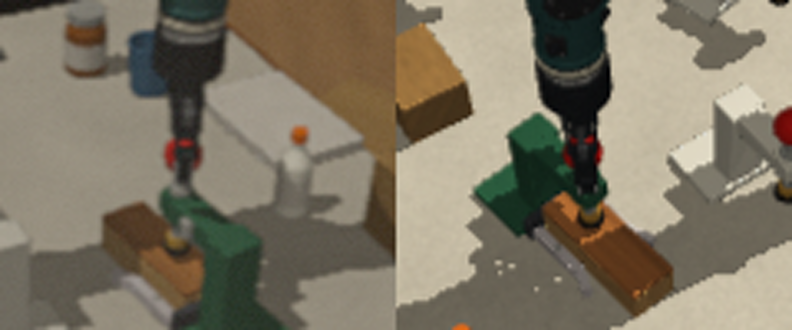

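Both crops show the ball, at (183,155) side and (583,155) scene, centred between the fingers, with the lid under the foot. Closing.

```bash
python3 -m handwheel '[{"translation":[0,0,0],"twist":0},{"translation":[0,0,0],"twist":0},{"translation":[0,0,0],"twist":0},{"translation":[0,0,0],"twist":0},{"translation":[0,0,0],"twist":0},{"translation":[0,0,0],"twist":0},{"translation":[0,0,0],"twist":0}]' 0
cat > t.py <<'E'
from h import *
s=r.read_state();y=R.from_rotvec(s['orientation']).as_matrix()[:,1]
print(round(s['time_s'],2),s['position'].round(4),s['force'].round(1),"T",s['ft_torque'].round(3),"yaw",np.degrees(np.arctan2(y[1],y[0])).round(2),"Fy",(s['force']@y).round(1),"q7",s['joint_positions'][6].round(2),"eff7",s['joint_efforts'][6].round(3),s['opening'].round(3))
E
python3 t.py
```

```text
time_s: 15.25
position: [0.5685, -0.1378, 0.1704]
orientation: [-0.745, -3.051, 0.004]
force: [-2.8, -2.2, 5.2]
opening: 0.487
grasp_force: 59.8Traceback (most recent call last):
  File "t.py", line 3, in <module>
    print(round(s['time_s'],2),s['position'].round(4),s['force'].round(1),"T",s['ft_torque'].round(3),"yaw",np.degrees(np.arctan2(y[1],y[0])).round(2),"Fy",(s['force']@y).round(1),"q7",s['joint_positions'][6].round(2),"eff7",s['joint_efforts'][6].round(3),s['opening'].round(3))
                                                                                                                                                                                                                                                                ^^^^^^^^^^^^^^^^^^
AttributeError: 'float' object has no attribute 'round'
```

```bash
sed -i "s/s\['opening'\].round(3)/round(s['opening'],3),round(s['grasp_force'],1)/" t.py; python3 t.py
python3 -m handwheel '[{"translation":[0,0,0],"twist":-2},{"translation":[0,0,0],"twist":-4},{"translation":[0,0,0],"twist":-6},{"translation":[0,0,0],"twist":-8}]' >/dev/null; python3 t.py
python3 -m handwheel '[{"translation":[0,0,0],"twist":-2},{"translation":[0,0,0],"twist":-4},{"translation":[0,0,0],"twist":-6},{"translation":[0,0,0],"twist":-8}]'>/dev/null; python3 t.py
```

```text
15.25 [ 0.5685 -0.1378  0.1704] [-2.8 -2.2  5.2] T [-0.635  0.651  0.114] yaw 62.55 Fy -3.3 q7 1.33 eff7 -0.087 0.487 59.8
15.75 [ 0.5687 -0.1376  0.1705] [-1.9 -2.5  5.9] T [-0.645  0.608  0.273] yaw 54.55 Fy -3.2 q7 1.22 eff7 -0.11 0.49 59.9
16.25 [ 0.5688 -0.1374  0.1704] [-1.6 -1.8  6.1] T [-0.565  0.641  0.215] yaw 46.56 Fy -2.4 q7 1.11 eff7 -0.111 0.483 59.9
```

```bash
for i in 1; do
python3 -m handwheel '[{"translation":[0,0,0],"twist":-2},{"translation":[0,0,0],"twist":-4}]' >/dev/null; python3 t.py
python3 -m handwheel '[{"translation":[0,0,0],"twist":-2},{"translation":[0,0,0],"twist":-4}]' >/dev/null; python3 t.py
python3 -m handwheel '[{"translation":[0,0,0],"twist":-2},{"translation":[0,0,0],"twist":-4}]' >/dev/null; python3 t.py
python3 -m handwheel '[{"translation":[0,0,0],"twist":-2},{"translation":[0,0,0],"twist":-4}]' >/dev/null; python3 t.py
done
```

```text
16.5 [ 0.5689 -0.1373  0.1704] [-1.7 -1.6  5.7] T [-0.549  0.635  0.286] yaw 42.57 Fy -2.4 q7 1.06 eff7 -0.111 0.489 59.8
16.75 [ 0.569  -0.1373  0.1704] [-1.4 -1.8  5.6] T [-0.55   0.588  0.227] yaw 38.57 Fy -2.2 q7 1.01 eff7 -0.112 0.489 59.8
17.0 [ 0.5691 -0.1372  0.1705] [-1.5 -2.3  5.8] T [-0.476  0.57   0.206] yaw 34.58 Fy -2.5 q7 0.95 eff7 -0.113 0.487 59.8
17.25 [ 0.5692 -0.1371  0.1705] [-0.7 -0.9  5.8] T [-0.498  0.506  0.201] yaw 30.58 Fy -1.1 q7 0.9 eff7 -0.113 0.484 59.8
```

```bash

python3 -m handwheel '[{"translation":[0,0,0],"twist":-2}]' >/dev/null; python3 t.py
python3 -m handwheel '[{"translation":[0,0,0],"twist":-2}]' >/dev/null; python3 t.py
python3 -m handwheel '[{"translation":[0,0,0],"twist":-2}]' >/dev/null; python3 t.py
python3 -m handwheel '[{"translation":[0,0,0],"twist":-2}]' >/dev/null; python3 t.py
python3 -m handwheel '[{"translation":[0,0,0],"twist":-2}]' >/dev/null; python3 t.py
python3 -m handwheel '[{"translation":[0,0,0],"twist":-2}]' >/dev/null; python3 t.py
```

```text
17.38 [ 0.5693 -0.1371  0.1704] [-1.9 -1.8  4.7] T [-0.494  0.564  0.241] yaw 28.58 Fy -2.5 q7 0.87 eff7 -0.107 0.486 59.9
17.5 [ 0.5693 -0.137   0.1705] [-1.7 -2.1  4.9] T [-0.508  0.534  0.244] yaw 26.58 Fy -2.4 q7 0.84 eff7 -0.114 0.483 59.8
17.62 [ 0.5694 -0.137   0.1705] [-0.9 -1.3  5.8] T [-0.447  0.534  0.224] yaw 24.57 Fy -1.4 q7 0.82 eff7 -0.114 0.488 59.8
17.75 [ 0.5694 -0.137   0.1705] [-1.7 -1.4  4.6] T [-0.44   0.533  0.242] yaw 22.58 Fy -2.1 q7 0.79 eff7 -0.114 0.484 59.8
17.88 [ 0.5694 -0.137   0.1704] [-0.9 -2.2  5.1] T [-0.449  0.496  0.267] yaw 20.57 Fy -1.7 q7 0.76 eff7 -0.114 0.487 59.8
18.0 [ 0.5696 -0.137   0.1705] [-0.7 -1.5  5. ] T [-0.418  0.518  0.266] yaw 18.57 Fy -1.1 q7 0.73 eff7 -0.115 0.485 59.8
```

```bash

python3 -m handwheel '[{"translation":[0,0,0],"twist":-2}]' >/dev/null; python3 t.py
python3 -m handwheel '[{"translation":[0,0,0],"twist":-2}]' >/dev/null; python3 t.py
python3 -m handwheel '[{"translation":[0,0,0],"twist":-2}]' >/dev/null; python3 t.py
python3 -m handwheel '[{"translation":[0,0,0],"twist":-2}]' >/dev/null; python3 t.py
python3 -m handwheel '[{"translation":[0,0,0],"twist":-2}]' >/dev/null; python3 t.py
```

```text
18.12 [ 0.5696 -0.1369  0.1705] [-1.2 -1.2  5.7] T [-0.457  0.548  0.278] yaw 16.56 Fy -1.5 q7 0.71 eff7 -0.113 0.488 59.9
18.25 [ 0.5697 -0.1369  0.1705] [-0.8 -2.   5. ] T [-0.409  0.508  0.266] yaw 14.56 Fy -1.2 q7 0.68 eff7 -0.116 0.492 59.9
18.38 [ 0.5697 -0.1369  0.1705] [ 0.1 -1.8  4.5] T [-0.468  0.513  0.257] yaw 12.56 Fy -0.3 q7 0.65 eff7 -0.116 0.485 59.9
18.5 [ 0.5698 -0.1369  0.1704] [-0.3 -1.7  4.5] T [-0.363  0.469  0.288] yaw 10.56 Fy -0.6 q7 0.63 eff7 -0.117 0.484 59.8
18.62 [ 0.5698 -0.1369  0.1705] [-0.6 -2.1  4.8] T [-0.365  0.46   0.245] yaw 8.55 Fy -0.9 q7 0.6 eff7 -0.112 0.487 59.9
```

```bash

python3 -m handwheel '[{"translation":[0,0,0],"twist":-2}]' >/dev/null; python3 t.py
python3 -m handwheel '[{"translation":[0,0,0],"twist":-2}]' >/dev/null; python3 t.py
python3 -m handwheel '[{"translation":[0,0,0],"twist":-2}]' >/dev/null; python3 t.py
python3 -m handwheel '[{"translation":[0,0,0],"twist":-2}]' >/dev/null; python3 t.py
```

```text
18.75 [ 0.5699 -0.1369  0.1705] [ 0.4 -1.7  6.1] T [-0.406  0.524  0.252] yaw 6.56 Fy 0.2 q7 0.57 eff7 -0.117 0.487 59.8
18.88 [ 0.57   -0.1369  0.1705] [-0.4 -2.6  5.1] T [-0.402  0.456  0.274] yaw 4.55 Fy -0.6 q7 0.55 eff7 -0.13 0.484 59.8
19.0 [ 0.5701 -0.1368  0.1705] [-0.9 -2.   4.8] T [-0.398  0.432  0.27 ] yaw 2.55 Fy -1.0 q7 0.52 eff7 -0.117 0.486 59.9
19.12 [ 0.5701 -0.1368  0.1705] [ 0.4 -1.5  4.7] T [-0.445  0.445  0.282] yaw 0.55 Fy 0.4 q7 0.49 eff7 -0.119 0.484 59.9
```

```bash

python3 -m handwheel '[{"translation":[0,0,0],"twist":-2}]' >/dev/null; python3 t.py
python3 -m handwheel '[{"translation":[0,0,0],"twist":-2}]' >/dev/null; python3 t.py
python3 -m handwheel '[{"translation":[0,0,0],"twist":-2}]' >/dev/null; python3 t.py
python3 -m handwheel '[{"translation":[0,0,0],"twist":-2}]' >/dev/null; python3 t.py
python3 -m handwheel '[{"translation":[0,0,0],"twist":-2}]' >/dev/null; python3 t.py
```

```text
19.25 [ 0.5702 -0.1368  0.1705] [ 0.8 -2.1  4.5] T [-0.413  0.453  0.231] yaw -1.45 Fy 0.9 q7 0.46 eff7 -0.126 0.487 59.8
19.38 [ 0.5703 -0.1368  0.1705] [ 0.5 -2.7  5.6] T [-0.428  0.402  0.234] yaw -3.46 Fy 0.7 q7 0.44 eff7 -0.118 0.489 59.9
19.5 [ 0.5703 -0.1369  0.1705] [ 1.4 -2.5  4.2] T [-0.395  0.322  0.28 ] yaw -5.47 Fy 1.6 q7 0.41 eff7 -0.12 0.489 59.9
19.62 [ 0.5704 -0.1369  0.1704] [ 1.6 -2.8  5. ] T [-0.457  0.337  0.303] yaw -7.47 Fy 1.9 q7 0.38 eff7 -0.132 0.488 59.9
19.75 [ 0.5704 -0.1368  0.1704] [-0.  -2.8  5.1] T [-0.421  0.364  0.268] yaw -9.47 Fy 0.5 q7 0.36 eff7 -0.12 0.488 59.9
```

```bash

python3 -m handwheel '[{"translation":[0,0,0],"twist":-2}]' >/dev/null; python3 t.py
python3 -m handwheel '[{"translation":[0,0,0],"twist":-2}]' >/dev/null; python3 t.py
python3 -m handwheel '[{"translation":[0,0,0],"twist":-2}]' >/dev/null; python3 t.py
python3 -m handwheel '[{"translation":[0,0,0],"twist":-2}]' >/dev/null; python3 t.py
python3 -m handwheel '[{"translation":[0,0,0],"twist":-2}]' >/dev/null; python3 t.py
```

```text
19.88 [ 0.5705 -0.1369  0.1704] [ 2.3 -2.9  5.9] T [-0.419  0.308  0.273] yaw -11.48 Fy 2.8 q7 0.33 eff7 -0.122 0.486 59.9
20.0 [ 0.5705 -0.1369  0.1705] [ 1.3 -3.1  5.8] T [-0.42   0.268  0.309] yaw -13.48 Fy 2.0 q7 0.3 eff7 -0.132 0.488 59.9
20.12 [ 0.5706 -0.1369  0.1704] [ 1.5 -2.6  5.5] T [-0.363  0.308  0.286] yaw -15.49 Fy 2.2 q7 0.28 eff7 -0.122 0.487 59.9
20.25 [ 0.5707 -0.1369  0.1705] [ 1.2 -2.6  5.2] T [-0.389  0.258  0.262] yaw -17.49 Fy 1.9 q7 0.25 eff7 -0.123 0.491 59.9
20.38 [ 0.5708 -0.1369  0.1704] [ 2.  -2.1  4.9] T [-0.434  0.198  0.297] yaw -19.5 Fy 2.6 q7 0.22 eff7 -0.138 0.489 59.9
```

```bash

python3 -m handwheel '[{"translation":[0,0,0],"twist":-2}]' >/dev/null; python3 t.py
python3 -m handwheel '[{"translation":[0,0,0],"twist":-2}]' >/dev/null; python3 t.py
python3 -m handwheel '[{"translation":[0,0,0],"twist":-2}]' >/dev/null; python3 t.py
python3 -m handwheel '[{"translation":[0,0,0],"twist":-2}]' >/dev/null; python3 t.py
python3 -m handwheel '[{"translation":[0,0,0],"twist":-2}]' >/dev/null; python3 t.py
```

```text
20.5 [ 0.5708 -0.1369  0.1705] [ 1.9 -3.8  4.4] T [-0.454  0.149  0.285] yaw -21.49 Fy 3.2 q7 0.2 eff7 -0.175 0.487 59.9
20.62 [ 0.5709 -0.137   0.1704] [ 1.5 -3.5  4.4] T [-0.457  0.196  0.31 ] yaw -23.49 Fy 2.8 q7 0.17 eff7 -0.193 0.487 59.9
20.75 [ 0.5709 -0.137   0.1705] [ 2.8 -4.1  4. ] T [-0.446  0.087  0.311] yaw -25.49 Fy 4.3 q7 0.14 eff7 -0.229 0.486 59.9
20.88 [ 0.571  -0.137   0.1705] [ 2.5 -3.9  4.6] T [-0.495  0.099  0.426] yaw -27.5 Fy 4.1 q7 0.12 eff7 -0.246 0.489 59.9
21.0 [ 0.571  -0.1371  0.1704] [ 2.3 -3.9  5.3] T [-0.485  0.034  0.418] yaw -29.48 Fy 3.9 q7 0.09 eff7 -0.283 0.487 59.9
```

Joint-7 effort and Tz both start rising at about -20° yaw, so the foot is touching. The angle estimate (~11 N) and torque estimate (~18 N) differ, so I'll make a small back-and-forth turn to cancel the thread friction.

```bash

python3 -m handwheel '[{"translation":[0,0,0],"twist":0}]' >/dev/null; python3 t.py
python3 -m handwheel '[{"translation":[0,0,0],"twist":1.5}]' >/dev/null; python3 t.py
python3 -m handwheel '[{"translation":[0,0,0],"twist":1.5}]' >/dev/null; python3 t.py
python3 -m handwheel '[{"translation":[0,0,0],"twist":1.5}]' >/dev/null; python3 t.py
python3 -m handwheel '[{"translation":[0,0,0],"twist":1.5}]' >/dev/null; python3 t.py
echo fwd
python3 -m handwheel '[{"translation":[0,0,0],"twist":-1.5}]' >/dev/null; python3 t.py
python3 -m handwheel '[{"translation":[0,0,0],"twist":-1.5}]' >/dev/null; python3 t.py
python3 -m handwheel '[{"translation":[0,0,0],"twist":-1.5}]' >/dev/null; python3 t.py
python3 -m handwheel '[{"translation":[0,0,0],"twist":-1.5}]' >/dev/null; python3 t.py
```

```text
21.12 [ 0.571  -0.1371  0.1704] [ 1.5 -4.2  5.3] T [-0.447 -0.053  0.027] yaw -29.56 Fy 3.4 q7 0.09 eff7 -0.059 0.488 59.9
21.25 [ 0.571  -0.137   0.1705] [ 2.5 -3.   4.9] T [-0.442  0.025 -0.161] yaw -28.07 Fy 3.7 q7 0.11 eff7 -0.018 0.489 59.9
21.38 [ 0.5709 -0.137   0.1704] [ 2.3 -3.7  5.7] T [-0.432  0.021 -0.17 ] yaw -26.57 Fy 3.7 q7 0.13 eff7 0.05 0.487 59.9
21.5 [ 0.5709 -0.137   0.1705] [ 2.3 -3.3  5. ] T [-0.417  0.066 -0.19 ] yaw -25.08 Fy 3.5 q7 0.15 eff7 0.07 0.488 59.9
21.62 [ 0.5709 -0.137   0.1704] [ 1.7 -3.3  5.7] T [-0.454  0.03  -0.214] yaw -23.59 Fy 2.9 q7 0.17 eff7 0.09 0.483 59.9
fwd
21.75 [ 0.5709 -0.137   0.1704] [ 2.8 -3.7  6.3] T [-0.517 -0.068  0.324] yaw -25.01 Fy 4.1 q7 0.15 eff7 -0.167 0.487 60.2
21.88 [ 0.5709 -0.137   0.1704] [ 2.  -3.2  5.9] T [-0.566  0.02   0.363] yaw -26.51 Fy 3.3 q7 0.13 eff7 -0.268 0.485 60.2
22.0 [ 0.571  -0.137   0.1704] [ 3.2 -4.1  4.8] T [-0.527 -0.011  0.372] yaw -28.0 Fy 4.7 q7 0.11 eff7 -0.288 0.482 60.2
22.12 [ 0.571  -0.137   0.1704] [ 3.1 -5.   5.3] T [-0.499 -0.084  0.384] yaw -29.49 Fy 5.2 q7 0.09 eff7 -0.308 0.485 60.2
```

The sweep gives thread friction of ±0.267 N·m and about 14 N at the current angle. I'll turn one more degree, then release and lift clear.

```bash

python3 -m handwheel '[{"translation":[0,0,0],"twist":-0.5},{"translation":[0,0,0],"twist":-1}]' >/dev/null; python3 t.py
python3 -m handwheel '[{"translation":[0,0,0],"twist":0},{"translation":[0,0,0],"twist":0}]' >/dev/null; python3 t.py
python3 -m handwheel '[{"translation":[0,0,0],"twist":0},{"translation":[0,0,0],"twist":0},{"translation":[0,0,0],"twist":0},{"translation":[0,0,0],"twist":0},{"translation":[0,0,0],"twist":0}]' 1
python3 -m handwheel '[{"translation":[0,0,1],"twist":0},{"translation":[0,0,3],"twist":0},{"translation":[0,0,6],"twist":0},{"translation":[0,0,10],"twist":0},{"translation":[0,0,14],"twist":0},{"translation":[0,4,14],"twist":0},{"translation":[0,9,14],"twist":0},{"translation":[0,14,14],"twist":0}]'
python3 -c "
from h import *
a=r.read_camera('side')[150:270,240:360,::-1];b=r.read_camera('scene')[150:270,180:300,::-1]
cv2.imwrite('pics/f1.png',cv2.resize(np.hstack([a,b]),None,fx=3.3,fy=3.3,interpolation=cv2.INTER_CUBIC))"
```

```text
22.38 [ 0.5711 -0.137   0.1705] [ 3.8 -3.7  5.8] T [-0.523 -0.032  0.419] yaw -30.46 Fy 5.2 q7 0.08 eff7 -0.387 0.488 60.2
22.62 [ 0.5711 -0.137   0.1704] [ 2.8 -4.1  5. ] T [-0.502 -0.033  0.319] yaw -30.48 Fy 4.5 q7 0.08 eff7 -0.298 0.487 60.2
time_s: 23.25
position: [0.5693, -0.1357, 0.1695]
orientation: [-2.726, -1.561, 0.0]
force: [-0.5, 0.5, -0.1]
opening: 1.004
grasp_force: 0.0
time_s: 24.25
position: [0.5694, 0.0052, 0.3106]
orientation: [2.727, 1.559, 0.002]
force: [0.8, 0.8, -0.7]
opening: 0.998
grasp_force: 0.0
```

View pics/f1.png

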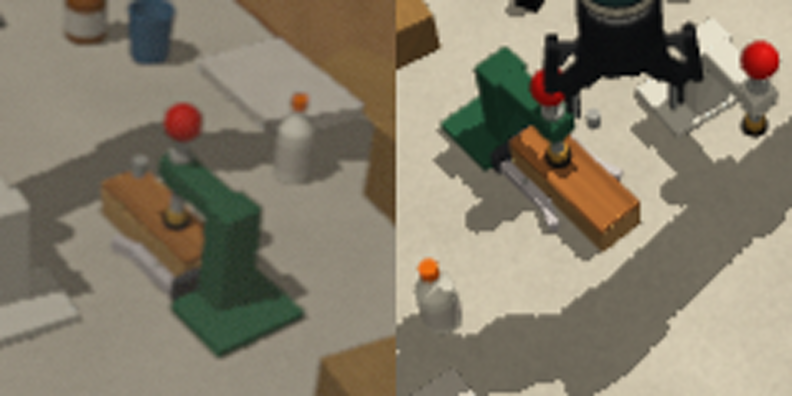

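The foot is pressed on the lid at (178,215) side and (560,155) scene. The box is home and square between the rails, the bystanders are untouched and the robot is clear.

```bash
python3 -c "
from plant import r
print(r.close_job())"
```

```text
the job is handed in; nothing more can be done
None
```

The gift box is home against the backstop and clamped by the green press at an estimated 15 N (about 13–16 N from torque and turn angle). I let go of the knob, nothing else on the counter looked disturbed, and I handed the job in at about 24 s.

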